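# Fire the kick-out of a drilling nest and stop the block on its runway

## Task

The maple block in the drilling nest is done: press down the red thumb paddle of the nest with one fingertip so that the spring kicks the block out, and have the other finger waiting over the runway in front of it, to stop the block before it shoots off the end towards the router bits. Keep the paddle pressed until the block has come to rest, then take the fingers away and leave the block lying loose on the runway, out of its seat but not over the runway's end. Nothing is to be gripped or lifted, and leave everything else where it is.

Things in the scene. Friction and masses are not known exactly. Their poses are not given: they have to be found in the camera images.
- jig: drilling nest (a wooden jig), fixed to the bench: plywood base 270 x 104 x 18 mm. Origin on the bench; in its frame x runs back along the nest (the block is kicked out along -x), y points to the side with the red paddle, z is up. Base: x = -125 mm (runway's open end) to +145 mm, y = -52 to +52 mm. Sprung pusher and wooden housing (top z = 48 mm) behind the block, x = 80 to 144 mm
- fence_mid (a point): point on the nest's centre line between the two dark wooden fences, at their top: x = +21, y = 0, z = 40 mm in the nest's frame. The fences reach from x = -41 to +83 mm, at 24 to 36 mm either side of the centre line. In front of them (x below -41 mm) the runway is open on both sides
- trip_rod (a point): front end of the 8 mm steel rod that carries the red paddle: x = -102, y = 43, z = 33 mm in the nest's frame. The rod runs from there along +x to x = +112 mm, in 14 mm square bearings up to z = 40 mm at x = -48, 30 and 100 mm; keep the fingers off it
- block_centre (a point): centre of the maple block (130 x 45 x 32 mm, about 0.12 kg, loose) that lies lengthwise in the nest on two slick white strips, from z = 21 to 53 mm. At the start it is seated: centre at x = +15 mm in the nest's frame, front face at x = -50 mm, 75 mm short of the runway's end
- block_front (a point): centre of the block's front end face (45 mm wide, 32 mm high), which leads when the block is kicked out; at the start at x = -50 mm in the nest's frame
- stop_point (a point): point on the runway's centre line at x = -80 mm in the nest's frame, z = 21 mm (level of the strips): 30 mm in front of the seated block, straight across (along the nest's y) from the paddle's centre. A finger whose tip hangs lower than z = 45 mm here stops the block
- runway_end (a point): middle of the runway's open end, x = -125 mm in the nest's frame, at the level of the strips; the bench lies 21 mm below
- thumb_paddle (a point): middle of the top of the red thumb paddle, a 40 (along the nest) x 34 mm plate beside the runway, spanning y = 56 to 90 mm in the nest's frame, x = -100 to -60 mm, top at z = 37 mm when up. It moves with the paddle
- trip (a joint): angle of the paddle's rocker about the steel rod (rad): 0 up, 0.32 fully pressed (the paddle's outer edge goes down). A spring returns it. Pressing takes about 2 to 5 N at the paddle's middle, more nearer the rod; the pusher is let go at about 0.2 to 0.27, that is with the paddle's middle 6 to 8 mm down
- kicker (a joint): travel of the sprung pusher behind the block (m): 0 cocked, 0.013 fired. It pushes with 6.5 N falling to 5 N over its 13 mm; then the block coasts on at 0.6 to 1.0 m/s and shoots off the runway unless it is stopped. A block stopped 14 mm or more from its seat is free of the pusher and stays where it is
- red_bit: router bit with red cutter, standing on the bench beyond the runway's end, 30 x 22 x 62 mm; not to be disturbed. Origin at the centre of its underside
- blue_bit: router bit with blue cutter, standing on the bench beyond the runway's end, 37 x 27 x 52 mm; not to be disturbed. Origin at the centre of its underside
- tape_roll: roll of masking tape lying on the bench, 101 x 98 x 24 mm; bystander. Origin under its centre
- tin: red hinged tin, 79 x 101 x 39 mm; bystander. Origin under its centre
- finished_block: another maple block of the same kind, lying on the bench at the back, 45 x 130 x 32 mm; bystander. Origin under its centre
- star_knob: black star knob standing stud up, 42 x 40 x 56 mm; bystander. Origin under its centre
- glue: yellow glue bottle standing upright, 44 x 62 x 208 mm; bystander. Origin under its centre

How it is judged:
On the way, in this order (a step that is already met when the one before it is completed fails the run):
1. a finger presses the paddle while the block is still in its seat (contact force between the fingers and trip above 0.5 N and value of joint trip above 0.03 rad and value of joint kicker below 0.003 m).
2. the pusher has fired and the block lies still on the runway, out of its seat, while a finger still presses the paddle (contact force between the fingers and trip above 0.5 N and value of joint trip above 0.12 rad and value of joint kicker above 0.006 m and linear speed of block below 0.02 m/s and x of block_centre in the frame of jig between -0.057 and 0.009 m), for 0.2 s.
At the end, for the whole second after the job is handed in: the pusher has fired and the paddle is up again; the block lies flat and still on the strips, 8 to 72 mm forward of its seat, so that its front does not reach the runway's end (75 mm), and within 15 mm of the nest's centre line (x of block_centre in the frame of jig between -0.057 and 0.007 m and y of block_centre in the frame of jig between -0.015 and 0.015 m and z of block_centre in the frame of jig between 0.033 and 0.041 m and angle between block's own z axis and vertical below 0.05 rad and linear speed of block below 0.01 m/s and value of joint kicker above 0.01 m and value of joint trip below 0.05 rad); the robot touches nothing.
It fails at once if the block slides over the runway's end (x of block_centre in the frame of jig below -0.06 m).
It fails at once if the block is lifted (z of block_centre in the frame of jig above 0.047 m).
It fails at once if a router bit is shifted or tipped over (distance of any of red_bit, blue_bit from where it was at the start of the episode above 0.015 m or angle between any of red_bit, blue_bit's own z axis and vertical above 0.5 rad).
It fails at once if another thing on the bench is moved (distance of any of tape_roll, tin, finished_block, star_knob, glue from where it was at the start of the episode above 0.02 m).
It also fails if it takes over 35 s, if anything falls off the work surface, if the arm or the gripper's body presses on something with over 40 N, if the wrist force passes 120 N, or if a joint passes its speed limit or range.

## Robot

A 6-joint arm with a two-finger parallel gripper is mounted at the origin on a cart in front of the work surface, level with it; the furniture and walls round the work are solid. World frame = base frame: x ahead of the robot, y to its left, z up, the work surface at z = 0. Lengths are in m, angles in rad, forces in N, time in s.
With the tool pointing down it reaches from about 0.35 to 0.975 m from the base axis. Payload 17.4 kg.
Tool frame: the origin (TCP) lies midway between the tips of the shut fingers; the grasp point (between the pads) lies r.grip_point_offset behind it (r.grip_point_offset is the distance from the TCP to the grasp point, in m); z points along the fingers, y is the line along which they close (so a half turn about z gives the same grasp; the last joint's range is limited). The gripper opens to 85 mm and grips with 20 to 120 N. Pads are 22 mm wide; open, the fingers measure 114 mm over their backs; the gripper's body (76 mm by 85 mm) begins 54 mm behind the grasp point. The pads swing forward as they close: fully open they stand 13 mm farther back than shut.
Start: joints at [-1.371, 0.116, 1.442, -0, 1.584, -0.038], TCP at [0.159, -0.656, 0.231] pointing down, gripper open.
Joint ranges: [-2.83, 2.83], [-0.83, 2.19], [0.07, 2.5], [-1.14, 4.28], [0.01, 3], [-2.97, 2.97]. Speed limits (rad/s): [1.89, 1.89, 2.22, 3.14, 3.14, 3.14].

## Interface

Orientations are given as a 3x3 rotation matrix whose columns are the frame's x, y, z axes.
In Python, from bench import r, grab_frame, camera_params, sign_off gives the robot as it stands. The module is installed in compiled form; this text tells all that it offers.
- The arm moves only by the tool drive_tool, never from a script. Its argument "increments" is one flat list of numbers, 6 for each row, row after row: the shift along the tool's x, y, z in cm, then the turn, a rotation vector about the tool's x, y, z in degrees. In form: [x, y, z, wx, wy, wz, x, y, z, wx, wy, wz, ...]. A call has 1 to 10 rows; each row is the pose to reach, as a shift and turn from the pose commanded when the call began, along the tool's axes at that moment; what a row does not reach only later rows make up. A row lasts 1/12 s, in which the tool goes at most 41.7 mm and 7.16 degrees, less where a joint would pass 70% of its speed; a pose out of reach is approached as far as the arm can. A call with a gripper value outside its range is refused whole. "claw" is the closure, from 0 (fully open) to 1 (shut), set as the call begins (left out, the last holds). The fingers move at their own pace and stop on an object; "force" is the grip in N (left out, the last holds). Time passes only in rows, so rows that repeat a pose let the fingers close. It gives the time, the measured TCP pose, the force, the opening and the grip force at its end, in the units of the state.
- r.get_state(): the state, without advancing time (a new reading comes with each control period).
- grab_frame(name): name is "side" or "top"; returns the picture (480x640x3 uint8, red, green, blue); there is no depth.
- camera_params(name): a dict with "fx", "fy", "cx", "cy" (pixels), "R" (3x3) and "t" (3): a world point X has camera coordinates R X + t. Camera axes: x right, y down, z forward; pixel columns grow to the right and rows downward; lengths in m; the calibration is good to about 2 mm. A picture is of the moment at which its call begins. camera_params takes no time and is no camera call.
- sign_off(): hands the job in; it is judged then, once.
The state is a dict: "time_s": time; "joint_positions": joint angles; "joint_velocities": joint speeds; "effort": joint torques, N m; "tool_pos": TCP position; "tcp_rot": TCP orientation; "ft_force": force on the tool from outside, world axes, zero at the start; "moment": the same for the moment, N m; "finger_gap": opening from 0.0 (shut) to 1.0 (fully open); "finger_force": force on a finger pad.
Only numpy, scipy, OpenCV 4.12 (cv2) and the standard library are available. Lean on these libraries where they do the work, as an engineer would, in place of code of your own. Each camera call takes 0.05 s, during which the arm holds its last target. There are 200 camera calls.

## Working session

There is one attempt and no reset: what is moved stays moved. The work goes in short steps, Python scripts to look and compute and a tool call to move; the robot and the scene stay as the last step left them, time stands still between calls to the robot, and variables do not carry over. Pictures are saved under pics/ and viewed, at most 10 in all, crops included, and the job is handed in when it is done.

Besides the shell and the picture viewer there is one more tool, called after ">>>" in YAML: its name, and indented under it one key for each argument. drive_tool: Moves the arm, as the interface text tells. Its arguments: {"type":"object","properties":{"increments":{"type":"array"},"claw":{"type":"number"},"force":{"type":"number"}},"required":["increments"]}

```bash
mkdir -p pics
python3 - <<'E'
from bench import r, grab_frame, camera_params
import cv2
for n in("side","top"):
    cv2.imwrite(f"pics/{n}0.png",grab_frame(n)[:,:,::-1]); print(n,camera_params(n))
s=r.get_state();print(s,r.grip_point_offset)
E
```

```text
side {'fx': 533.585123006738, 'fy': 533.585123006738, 'cx': 322.9590909876467, 'cy': 236.698478847659, 'R': array([[ 0.91298381, -0.40792629,  0.00753086],
       [-0.23676329, -0.54475398, -0.80447886],
       [ 0.33227054,  0.73269314, -0.59393354]]), 't': array([-0.54649513,  0.20120882,  0.91920014])}
top {'fx': 577.8124852062735, 'fy': 577.8124852062735, 'cx': 327.95658113735675, 'cy': 239.2615379185446, 'R': array([[-0.01222617, -0.99991761,  0.0039103 ],
       [-0.99049745,  0.01157506, -0.13704316],
       [ 0.13698661, -0.00554866, -0.99055736]]), 't': array([0.00872191, 0.62404062, 1.21365943])}
{'time_s': 0.1, 'joint_positions': array([-1.37079105e+00,  1.16433897e-01,  1.44222231e+00,  4.56725841e-06,
        1.58399031e+00, -3.78245609e-02]), 'joint_velocities': array([ 0.00275341, -0.00187858, -0.00178494, -0.00112347,  0.00040525,
        0.00222972]), 'effort': array([ 2.18508445e-03, -7.33662200e+01, -6.33787107e+01,  4.86008469e-05,
        5.25972369e-03, -2.44596684e-06]), 'tool_pos': array([ 0.15896733, -0.65583188,  0.23062396]), 'tcp_rot': array([[ 9.71851531e-01,  2.35594059e-01, -2.04901310e-04],
       [ 2.35594144e-01, -9.71850982e-01,  1.03376913e-03],
       [ 4.44163269e-05, -1.05294366e-03, -9.99999445e-01]]), 'ft_force': array([ 0.37847641, -0.12942031, -0.19895084]), 'moment': array([-0.08396211,  0.0435684 ,  0.01980105]), 'finger_force': 0.0, 'finger_gap': 1.0012791953456242} 0.0187
```

View pics/side0.png

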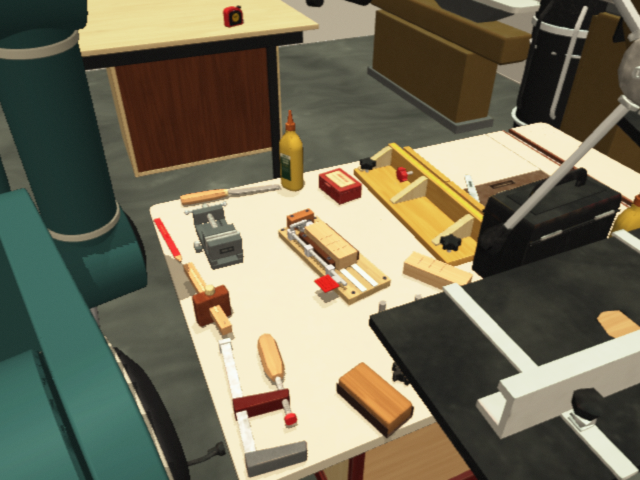

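View pics/top0.png

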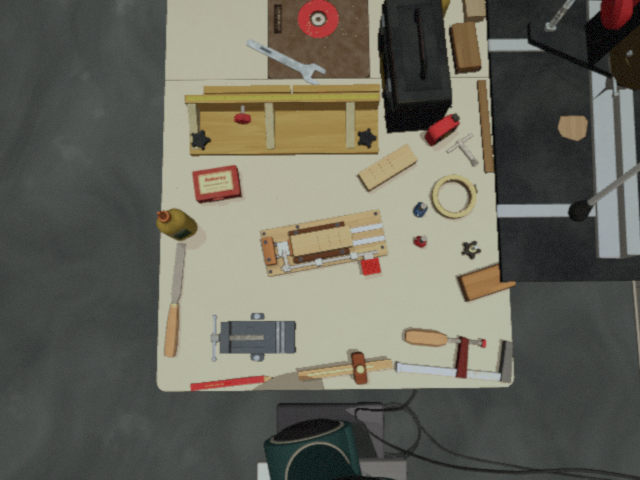

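The top view shows the nest at about (262–386, 212–276), with the red paddle at about (371,265). The bits are at (420,209) and (420,241). I'll enlarge both views.

Run:
```python
import cv2
a=cv2.imread("pics/top0.png")[200:290,250:400]
cv2.imwrite("pics/top0c.png",cv2.resize(a,None,fx=5,fy=5,interpolation=cv2.INTER_CUBIC))
a=cv2.imread("pics/side0.png")[200:310,270:400]
cv2.imwrite("pics/side0c.png",cv2.resize(a,None,fx=5,fy=5,interpolation=cv2.INTER_CUBIC))
```

```text
(no output)
```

View pics/top0c.png

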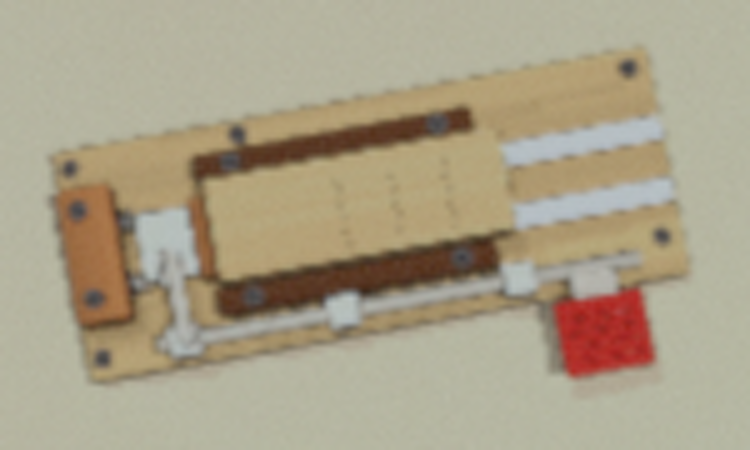

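View pics/side0c.png

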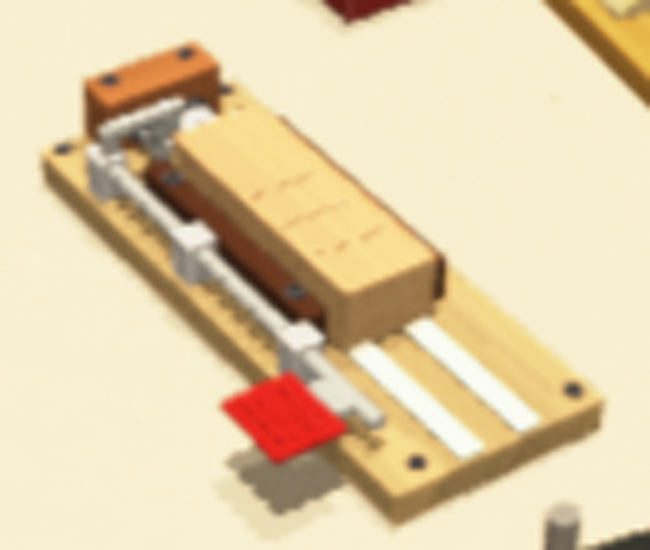

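```bash
cat > h.py <<'E'
import numpy as np
from bench import r, grab_frame, camera_params
C={n:camera_params(n) for n in("side","top")}
def proj(n,X):
    c=C[n];p=np.atleast_2d(X)@c["R"].T+c["t"]
    return p[:,:2]/p[:,2:]*[c["fx"],c["fy"]]+[c["cx"],c["cy"]]
def world(q,P): # q x,y,yaw ; P jig m
    c,s=np.cos(q[2]),np.sin(q[2]);return np.atleast_2d(P)@np.array([[c,-s,0],[s,c,0],[0,0,1]]).T+[q[0],q[1],0]
E
python3 - <<'E'
from h import *
from scipy.optimize import least_squares
T=[(145,-52,18,50,155),(145,52,18,93,383),(-125,52,18,690,275),(-125,-52,18,645,45),(-50,-22.5,53,502,133),(-50,22.5,53,515,233),(80,-22.5,53,200,180),(80,22.5,53,213,280),(-60,56,37,555,308),(-100,56,37,640,290),(-100,90,37,655,362),(-60,90,37,568,377)]
S=[(145,52,18,42,155),(-125,52,18,395,503),(-125,-52,18,603,405),(-60,56,37,290,373),(-100,56,37,347,425),(-100,90,37,278,462),(-60,90,37,222,405),(-50,22.5,53,345,292),(-50,-22.5,53,440,258),(80,22.5,53,175,140)]
T,S=np.array(T,float),np.array(S,float)
D=[("top",T[:,:3]/1e3,(T[:,3:]+.5)/5-.5+[250,200]),("side",S[:,:3]/1e3,(S[:,3:]+.5)/5-.5+[270,200])]
for sel in (D,D[:1],D[1:]):
    f=lambda q:np.concatenate([(proj(n,world(q,P))-u).ravel() for n,P,u in sel])
    o=least_squares(f,[.55,0,1.7],loss="soft_l1");print(o.x,np.degrees(o.x[2]),np.sqrt(np.mean(o.fun**2)))
    if sel is D: q=o.x; np.save("q.npy",q)
    print(f(o.x).reshape(-1,2).round(1).tolist())
for n in [(-80,0,21),(-80,73,37),(-125,0,21)]: print(n,world(q,np.array(n)/1e3))
# bits: approx by top view
for u in [(420,209),(420,241)]:
    c=C["top"];d=c["R"].T@np.array([(u[0]-c["cx"])/c["fx"],(u[1]-c["cy"])/c["fy"],1]);o=-c["R"].T@c["t"];print(o+d*(.055-o[2])/d[2])
E
```

```text
[6.22662111e-01 2.18650331e-04 1.73899055e+00] 99.6368191912042 0.6713011882240132
[[0.4, -0.4], [-0.5, 0.0], [0.6, -0.3], [0.6, 0.2], [-0.7, -1.1], [0.6, -0.9], [0.5, 0.1], [1.5, 0.5], [-0.4, -0.7], [0.6, -0.4], [0.6, 0.6], [-0.1, 0.9], [-0.7, -1.1], [-0.2, -1.0], [0.8, -1.2], [-0.1, -0.6], [0.3, 0.5], [-0.7, -0.3], [-1.1, -0.7], [0.3, 0.6], [-0.4, -0.3], [-0.8, -1.0]]
[6.22400781e-01 9.82317963e-04 1.73928433e+00] 99.65365153079767 0.588185012764123
[[0.0, -0.3], [-0.8, 0.1], [0.3, -0.1], [0.3, 0.3], [-1.0, -1.0], [0.2, -0.7], [0.2, 0.2], [1.2, 0.6], [-0.7, -0.6], [0.3, -0.3], [0.3, 0.7], [-0.4, 1.0]]
[ 6.22722573e-01 -1.40898864e-03  1.73535476e+00] 99.42850397233349 0.6099689403354244
[[-0.2, -0.8], [-0.0, -0.4], [1.1, -0.6], [0.1, -0.1], [0.5, 1.0], [-0.6, 0.2], [-1.0, -0.2], [0.5, 1.1], [-0.1, 0.2], [-0.4, -0.6]]
(-80, 0, 21) [[ 0.6360543  -0.07865244  0.021     ]]
(-80, 73, 37) [[ 0.56408442 -0.09087281  0.037     ]]
(-125, 0, 21) [[ 0.6435874  -0.12301743  0.021     ]]
[ 0.68641089 -0.19927919  0.055     ]
[ 0.61633606 -0.196891    0.055     ]
```

```bash
cat >> h.py <<'E'
from scipy.spatial.transform import Rotation as Rn
q=np.load("q.npy")
def inc(p,yaw_to_jig=True):
    s=r.get_state();R=s["tcp_rot"]
    c,sn=np.cos(q[2]),np.sin(q[2]);y=np.array([sn,-c,0]);z=np.array([0,0,-1.]);Rt=np.c_[np.cross(y,z),y,z]
    print("inc cm",(R.T@(np.array(p)-s["tool_pos"])*100).round(2),"deg",Rn.from_matrix(R.T@Rt).as_rotvec(degrees=True).round(2),
     "t",s["time_s"],"tcp",s["tool_pos"].round(4),"gap",s["finger_gap"],"F",s["ft_force"].round(2))
def jp(x,y,z): return world(q,[x/1e3,y/1e3,z/1e3])[0]
E
python3 -c "
from h import *
inc([.42,-.26,.23]);print(jp(-84,36,90));inc(jp(-84,36,90))"
```

```text
inc cm [ 34.69 -32.32   0.1 ] deg [-5.000e-02 -5.000e-02 -8.601e+01] t 0.1 tcp [ 0.159  -0.6558  0.2306] gap 1.0012791953456242 F [ 0.38 -0.13 -0.2 ]
[ 0.60123191 -0.08862248  0.09      ]
inc cm [ 56.34 -44.69  14.11] deg [-5.000e-02 -5.000e-02 -8.601e+01] t 0.1 tcp [ 0.159  -0.6558  0.2306] gap 1.0012791953456242 F [ 0.38 -0.13 -0.2 ]
```

>>> drive_tool:
  increments: [35,-32,0,0,0,-86,35,-32,0,0,0,-86,35,-32,0,0,0,-86,35,-32,0,0,0,-86,35,-32,0,0,0,-86,35,-32,0,0,0,-86,35,-32,0,0,0,-86,35,-32,0,0,0,-86,35,-32,0,0,0,-86,35,-32,0,0,0,-86]
  claw: 0.27

```text
time_s: 0.93
tool_pos: [0.3921, -0.3084, 0.2312]
tcp_rot: [[0.077, 0.997, 0.0], [0.997, -0.077, 0.0], [0.0, 0.0, -1.0]]
ft_force: [1.2, 0.2, 0.3]
finger_gap: 0.73
finger_force: 0.0
```

```bash
python3 -c "
from h import *
inc(jp(-84,36,230))"
```

```text
inc cm [23.52 19.15  0.12] deg [  0.    -0.   -14.05] t 0.9333 tcp [ 0.3921 -0.3084  0.2312] gap 0.7301005132558456 F [1.21 0.22 0.32]
```

>>> drive_tool:
  increments: [23,19,0,0,0,-14,23,19,0,0,0,-14,23,19,0,0,0,-14,23,19,0,0,0,-14,23,19,0,0,0,-14,23,19,0,0,0,-14,23,19,0,0,0,-14,23,19,0,0,0,-14,23,19,0,0,0,-14,23,19,0,0,0,-14]

```text
time_s: 1.77
tool_pos: [0.5998, -0.0968, 0.2308]
tcp_rot: [[-0.162, 0.987, -0.001], [0.987, 0.162, -0.0], [0.0, -0.001, -1.0]]
ft_force: [-0.0, -0.2, 0.3]
finger_gap: 0.73
finger_force: 0.0
```

```bash
python3 -c "
from h import *
inc(jp(-84,36,75))"
```

```text
inc cm [ 0.79  0.29 15.58] deg [-0.06 -0.01 -0.34] t 1.7667 tcp [ 0.5998 -0.0968  0.2308] gap 0.7298393136904682 F [-0.   -0.19  0.27]
```

>>> drive_tool:
  increments: [0.8,0.3,4,0,0,-0.3,0.8,0.3,8,0,0,-0.3,0.8,0.3,12,0,0,-0.3,0.8,0.3,15.6,0,0,-0.3,0.8,0.3,15.6,0,0,-0.3,0.8,0.3,15.6,0,0,-0.3,0.8,0.3,15.6,0,0,-0.3]

```text
time_s: 2.35
tool_pos: [0.6024, -0.0895, 0.0781]
tcp_rot: [[-0.165, 0.986, 0.003], [0.986, 0.165, -0.001], [-0.001, 0.002, -1.0]]
ft_force: [-0.7, -0.1, 0.1]
finger_gap: 0.733
finger_force: 0.0
```

Run:
```python
from h import *
import cv2
a=grab_frame("side")[:,:,::-1][180:310,260:410]
b=grab_frame("top")[:,:,::-1][180:300,280:420]
cv2.imwrite("pics/s1.png",cv2.resize(a,None,fx=4.5,fy=4.5,interpolation=cv2.INTER_CUBIC))
cv2.imwrite("pics/t1.png",cv2.resize(b,None,fx=4.5,fy=4.5,interpolation=cv2.INTER_CUBIC))
inc(jp(-84,36,50))
for n,o in(("side",[260,180]),("top",[280,180])):
  for P in [(-84,-1,75),(-84,73,75)]: print(n,P,(proj(n,jp(*P))-o)*4.5)
```

```text
inc cm [ 0.08 -0.16  2.86] deg [ 0.22  0.08 -0.12] t 2.45 tcp [ 0.6029 -0.0892  0.0786] gap 0.7267551290779648 F [-0.17 -0.64  0.12]
side (-84, -1, 75) [[446.90845022 336.54946358]]
side (-84, 73, 75) [[303.53198521 397.37644629]]
top (-84, -1, 75) [[393.02166164 226.7551871 ]]
top (-84, 73, 75) [[422.83102376 380.48166772]]
```

View pics/s1.png

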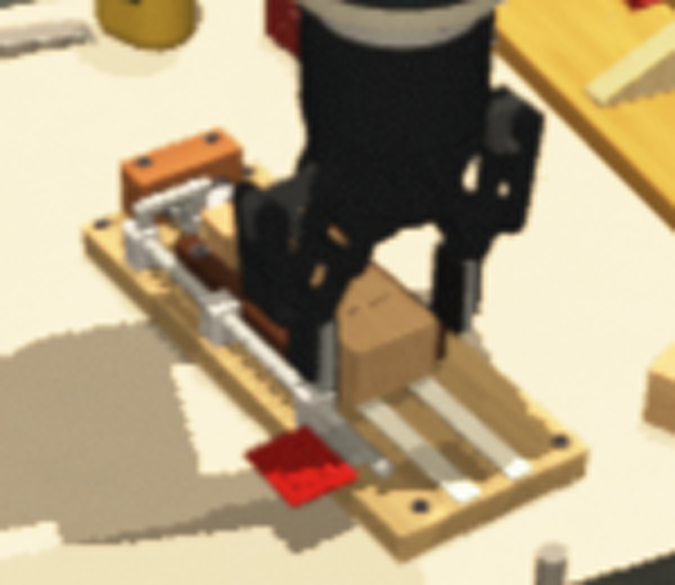

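The paddle finger hangs over the paddle with its tip at about (312,378). The other hangs over the runway in front of the block at about (455,330). Both agree with the projection, with the tips at z ≈ 80 mm.

>>> drive_tool:
  increments: [0.1,-0.2,1,0,0,0,0.1,-0.2,2,0,0,0,0.1,-0.2,3,0,0,0,0.1,-0.2,3.3,0,0,0,0.1,-0.2,3.3,0,0,0,0.1,-0.2,3.3,0,0,0,0.1,-0.2,3.3,0,0,0]

```text
time_s: 3.03
tool_pos: [0.5998, -0.0879, 0.0426]
tcp_rot: [[-0.166, 0.986, 0.0], [0.986, 0.166, -0.0], [-0.0, 0.0, -1.0]]
ft_force: [0.6, -0.1, 0.7]
finger_gap: 0.728
finger_force: 0.0
```

Run:
```python
from h import *
import cv2
a=grab_frame("side")[:,:,::-1][180:310,260:410]
cv2.imwrite("pics/s2.png",cv2.resize(a,None,fx=4.5,fy=4.5,interpolation=cv2.INTER_CUBIC))
inc(jp(-84,36,30))
for P in [(-84,-1,45),(-84,73,45)]: print(P,(proj("side",jp(*P))-[260,180])*4.5)
```

```text
inc cm [-0.1   0.13  1.27] deg [ 0.03  0.01 -0.09] t 3.0833 tcp [ 0.5998 -0.0879  0.0427] gap 0.7261081013927372 F [0.5  0.19 0.43]
(-84, -1, 45) [[443.59669846 390.66912382]]
(-84, 73, 45) [[302.63881193 452.20783996]]
```

View pics/s2.png

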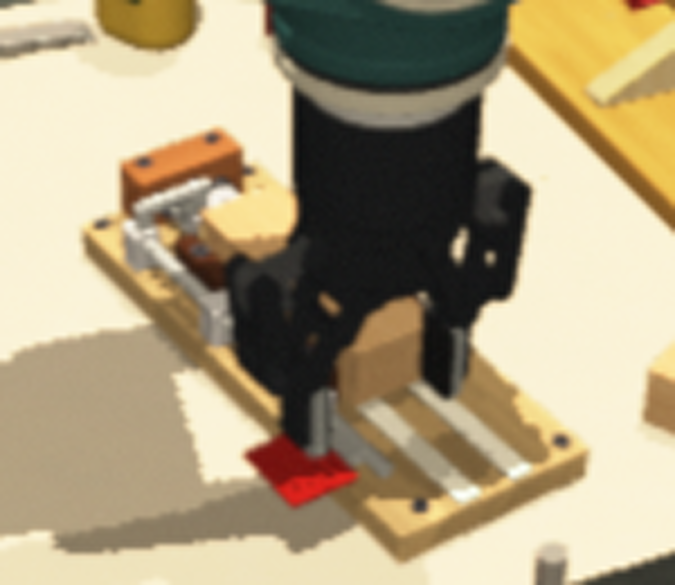

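The paddle finger's tip is just over the red paddle at about (308,448). The other tip is in front of the block at about (445,393). Next I press down slowly.

>>> drive_tool:
  increments: [0,0.1,0.4,0,0,0,0,0.1,0.7,0,0,0,0,0.1,0.9,0,0,0,0,0.1,1.0,0,0,0,0,0.1,1.1,0,0,0,0,0.1,1.2,0,0,0,0,0.1,1.2,0,0,0,0,0.1,1.2,0,0,0]

```text
time_s: 3.75
tool_pos: [0.6005, -0.0877, 0.0305]
tcp_rot: [[-0.166, 0.986, -0.0], [0.986, 0.166, 0.0], [0.0, -0.0, -1.0]]
ft_force: [-2.7, 0.4, 3.5]
finger_gap: 0.729
finger_force: 1.7
```

>>> drive_tool:
  increments: [0,0,0.1,0,0,0,0,0,0.2,0,0,0,0,0,0.3,0,0,0,0,0,0.3,0,0,0,0,0,0.3,0,0,0,0,0,0.3,0,0,0]

```text
time_s: 4.25
tool_pos: [0.6004, -0.0877, 0.0273]
tcp_rot: [[-0.166, 0.986, -0.0], [0.986, 0.166, -0.0], [-0.0, -0.0, -1.0]]
ft_force: [-3.7, 0.2, 4.0]
finger_gap: 0.728
finger_force: 2.1
```

Run:
```python
from h import *
import cv2
a=grab_frame("side")[:,:,::-1][180:310,260:410]
cv2.imwrite("pics/s3.png",cv2.resize(a,None,fx=4.5,fy=4.5,interpolation=cv2.INTER_CUBIC))
inc(jp(-84,36,30))
```

```text
inc cm [-0.1   0.06 -0.27] deg [-0.01 -0.   -0.09] t 4.3 tcp [ 0.6005 -0.0877  0.0273] gap 0.7304820626270171 F [-3.58 -0.66  3.59]
```

View pics/s3.png

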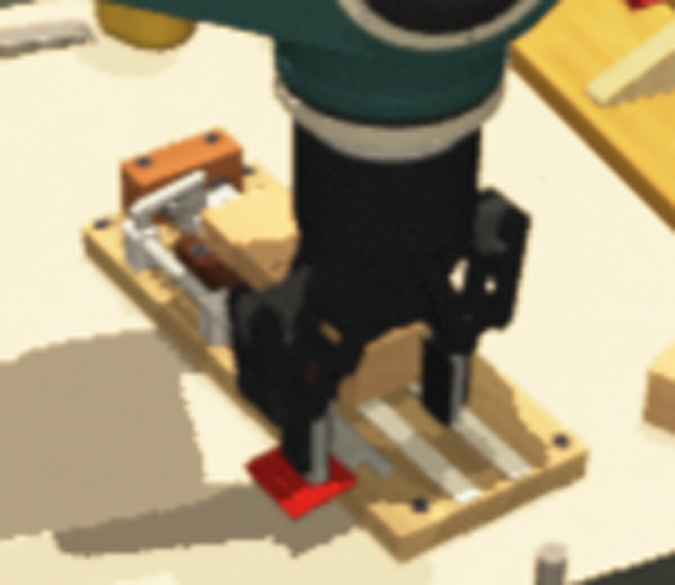

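The paddle is half down and the block is still seated. I press a bit further.

>>> drive_tool:
  increments: [0,0,0.1,0,0,0,0,0,0.2,0,0,0,0,0,0.2,0,0,0,0,0,0.2,0,0,0,0,0,0.2,0,0,0]

```text
time_s: 4.72
tool_pos: [0.6007, -0.0878, 0.0254]
tcp_rot: [[-0.166, 0.986, 0.0], [0.986, 0.166, -0.0], [-0.0, 0.0, -1.0]]
ft_force: [-1.6, -1.6, 2.6]
finger_gap: 0.73
finger_force: 1.4
```

Run:
```python
from h import *
import cv2
a=grab_frame("side")[:,:,::-1][180:310,260:410]
cv2.imwrite("pics/s4.png",cv2.resize(a,None,fx=4.5,fy=4.5,interpolation=cv2.INTER_CUBIC))
b=cv2.imread("pics/s3.png");c=cv2.imread("pics/s4.png");print((cv2.absdiff(b,c)[150:320,200:300]).mean())
```

```text
13.205098039215686
```

View pics/s4.png

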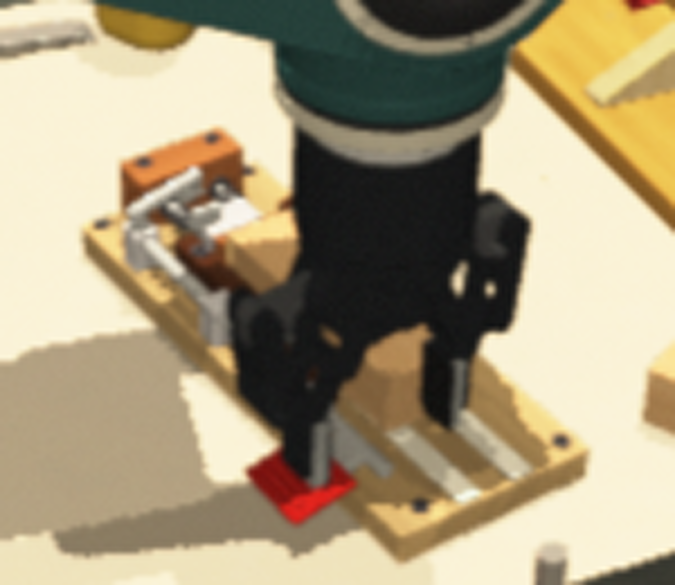

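The pusher has fired, its white plate is forward at about (235,215), and the block rests against the runway finger. I hold for a while, back off the block slightly, then lift.

>>> drive_tool:
  increments: [0,0,0,0,0,0,0,0,0,0,0,0,0,0,0,0,0,0,0,0,0,0,0,0,0,0,0,0,0,0,0,0,0,0,0,0,0,0,0,0,0,0,0,0,0,0,0,0]

```text
time_s: 5.43
tool_pos: [0.6006, -0.0877, 0.0253]
tcp_rot: [[-0.166, 0.986, 0.0], [0.986, 0.166, 0.0], [-0.0, 0.0, -1.0]]
ft_force: [0.0, -2.1, 3.1]
finger_gap: 0.731
finger_force: 1.4
```

>>> drive_tool:
  increments: [-0.1,0,0,0,0,0,-0.2,0,0,0,0,0,-0.3,0,0,0,0,0,-0.4,0,0,0,0,0,-0.4,0,0,0,0,0,-0.4,0,-0.3,0,0,0,-0.4,0,-0.7,0,0,0,-0.4,0,-1.2,0,0,0,-0.4,0,-2,0,0,0,-0.4,0,-3,0,0,0]

```text
time_s: 6.27
tool_pos: [0.601, -0.0916, 0.0558]
tcp_rot: [[-0.166, 0.986, -0.001], [0.986, 0.166, 0.0], [0.0, -0.001, -1.0]]
ft_force: [-0.6, 0.2, -0.1]
finger_gap: 0.733
finger_force: 0.0
```

>>> drive_tool:
  increments: [0,0,-2,0,0,0,0,0,-5,0,0,0,0,0,-8,0,0,0,0,0,-12,0,0,0,0,0,-15,0,0,0,-4,-4,-15,0,0,0,-8,-8,-15,0,0,0,-12,-12,-15,0,0,0,-12,-12,-15,0,0,0,-12,-12,-15,0,0,0]

```text
time_s: 7.1
tool_pos: [0.4997, -0.2339, 0.2067]
tcp_rot: [[-0.162, 0.987, 0.0], [0.987, 0.162, -0.002], [-0.002, 0.0, -1.0]]
ft_force: [-0.3, 0.2, -0.4]
finger_gap: 0.727
finger_force: 0.0
```

Run:
```python
from h import *
import cv2
a=grab_frame("side")[:,:,::-1][180:310,260:410]
cv2.imwrite("pics/s5.png",cv2.resize(a,None,fx=4.5,fy=4.5,interpolation=cv2.INTER_CUBIC))
inc(jp(-84,36,30))
for P in [(-15-50,22.5,53),(-70,22.5,53),(-75,22.5,53),(-70,-22.5,53)]: print(P,(proj("side",jp(*P))-[260,180])*4.5)
```

```text
inc cm [12.6  12.22 17.65] deg [ 0.04  0.08 -0.31] t 7.15 tcp [ 0.5009 -0.2325  0.2066] gap 0.7277569772738417 F [0.91 0.13 0.23]
(-65, 22.5, 53) [[374.75537199 371.97252211]]
(-70, 22.5, 53) [[381.46849501 378.10126885]]
(-75, 22.5, 53) [[388.22487802 384.26950981]]
(-70, -22.5, 53) [[464.52157754 342.60227547]]
```

View pics/s5.png

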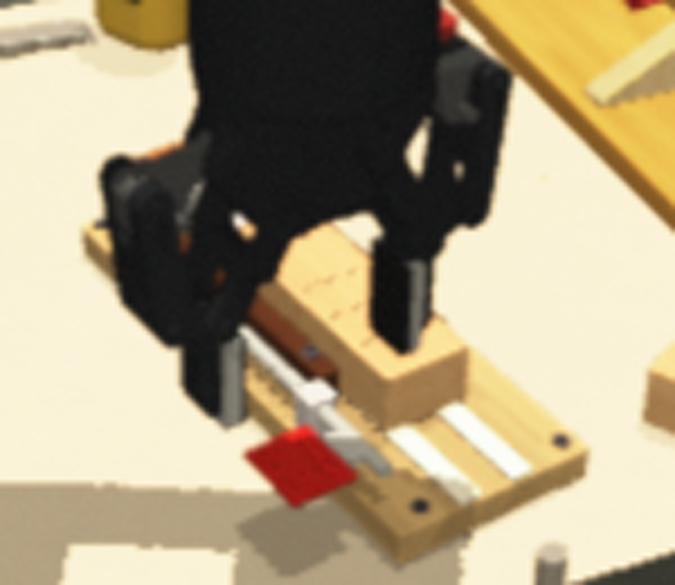

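The paddle is up and the block lies flat. Its front corners are at about (383,378) and (467,347), so it sits about 21 mm out of its seat and well short of the runway's end. The robot is clear.

```bash
python3 -c "
from bench import sign_off
print(sign_off())"
```

```text
the job is handed in; nothing more can be done
None
```

The job is handed in: one finger pressed the paddle and the other stopped the block, which now lies loose on the runway about 21 mm out of its seat, with the paddle up again and the robot clear; the hand-in returned no verdict.

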